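Set a tablet stand's sliding leg to its mark and clamp it

ROBOT

A 6-joint arm with a two-finger parallel gripper is mounted at the origin on a cart in front of the work surface, level with it; the furniture and walls round the work are solid. World frame = base frame: x ahead of the robot, y to its left, z up, the work surface at z = 0. Lengths are in m, angles in rad, forces in N, time in s.
With the tool pointing down it reaches from about 0.35 to 0.975 m from the base axis. Payload 4.9 kg.
Tool frame: the origin (TCP) lies at the very end of the fingers, on their centre line; the grasp point (between the pads) lies 19 mm behind it (ctrl.grasp_offset is the distance from the TCP to the grasp point, in m); z points along the fingers, y is the line along which they close (so a half turn about z gives the same grasp; the last joint's range is limited). The gripper opens to 85 mm and grips with 20 to 120 N. Pads are 22 mm wide; open, the fingers measure 114 mm over their backs; the gripper's body (76 mm by 85 mm) begins 54 mm behind the grasp point. The pads swing forward as they close: fully open they stand 13 mm farther back than shut.
Start: joints at [-1.433, 0.053, 1.613, -0, 1.476, -0.119], TCP at [0.159, -0.604, 0.231] pointing down, gripper open.
Joint ranges: [-3.01, 3.01], [-1.01, 2.22], [0.06, 2.58], [-1.02, 4.17], [0.09, 2.62], [-3.14, 3.14]. Speed limits (rad/s): [2.57, 2.57, 3.14, 3.14, 3.14, 3.14].

INTERFACE

Orientations are given as a rotation vector (axis times angle).
In Python, from station import ctrl, optics gives the robot as it stands.
- The arm moves only by the shell command python3 -m handwheel 'ROWS' [OPENING] [FORCE]. ROWS is JSON, a list of rows, each an object of numbers: "tx", "ty", "tz": the shift along the tool's x, y, z in mm; "roll": the turn about the tool's z in rad. A call has 1 to 12 rows; each row shifts and turns the commanded pose from where the row before left it, along the tool's axes as they then stand; what a row does not reach is not made up. A row lasts 1/12 s, in which the tool goes at most 41.7 mm and 7.16 degrees, less where a joint would pass 70% of its speed; a pose out of reach is approached as far as the arm can. A call with a gripper value outside its range is refused whole. OPENING is the finger opening in mm, from 0 to 85.4, set as the call begins (- or left out, the last holds). The fingers move at their own pace and stop on an object; FORCE is the grip in N (left out, the last holds). Time passes only in rows, so rows that do not move let the fingers close. It gives the time, the measured TCP pose, the force, the opening and the grip force at its end, in the units of the state.
- ctrl.get_obs(): the state, without advancing time (a new reading comes with each control period).
- optics.get_image(name): name is "scene" or "top" or "wrist"; returns (picture, depth): 480x640x3 uint8, red, green, blue; 480x640 float32, m along the optical axis (not along the pixel's ray), 0 where there is no reading.
- optics.camera_params(name): a dict with "mtx" (3x3 intrinsics, pixels), "k1" (the pictures are not rectified: a ray, as slopes to the right and down, at radius r is drawn at 1 + k1 r^2 times it, then the intrinsics apply), "extrinsics" (4x4, takes a point from camera to world coordinates); the wrist camera has in their place "tool_from_camera" (4x4, takes a point from camera to tool coordinates, whose origin is the TCP and whose axes are the flange's). Camera axes: x right, y down, z forward; pixel columns grow to the right and rows downward; lengths in m; the calibration is good to about 2 mm. A picture is of the moment at which its call begins: read the wrist's pose just before it. camera_params takes no time and is no camera call.
- ctrl.finish_job(): hands the job in; it is judged then, once.
The state is a dict: "t": time; "q": joint angles; "dq": joint speeds; "effort": joint torques, N m; "tool_pos": TCP position; "tool_rot": TCP orientation; "contact_force": force on the tool from outside, world axes, zero at the start; "wrist_torque": the same for the moment, N m; "opening": finger opening in m; "grip_force": force on a finger pad.
Only numpy, scipy, OpenCV 4.12 (cv2) and the standard library are available. Lean on these libraries where they do the work, as an engineer would, in place of code of your own. Each camera call takes 0.05 s, during which the arm holds its last target. There are 200 camera calls.

TASK

A tea light was left standing on the track of the tablet stand, where the stand's sliding leg has to pass: drop it into the mug. Then take the sliding leg by its raised cam lever, pull it towards the front of the stand until its pointer is level with the one long line of the scale, and, holding it there against the weight of the tablet, swing the lever down until it is fully closed. Do not bring the lever down anywhere but at the mark, do not push other things about or tip the mug over, and finish still gripping the leg by its lever: do not let go.

Things in the scene. Friction and masses are not known exactly. Their poses are not given: they have to be found in the camera images.
- stand: Tablet stand, fixed: bamboo board 300 (x) x 245 (y) x 10 mm. Origin on the worktop, 150 mm behind the board's front edge; x points from the front edge (nearest the robot) to the back, y left, z up; the board spans y -165 to +80 mm. At y -135 mm runs the scale track, an aluminium channel along x, 26 mm wide, its lips 15 mm above the worktop, with low end stops.
- rest: Hinged bamboo rest with a black tablet, 205 x 140 mm, over y -70 to +70 mm of the stand, leaning back and propped by the wire leg: 30 degrees and 140 mm high at the start, about 58 degrees and 205 mm high with the leg at the mark. Keep the gripper off it. Origin on its hinge near the board's front edge.
- tea_light: Tea light to be moved: round metal cup 38 mm across, 15 mm high, loose, standing on the lips of the scale track, over 100 mm in front of the lever (the other tea light, far left, is a bystander). Origin: centre of its underside, 15 mm above the worktop; the board beside the track is 10 mm high. Grip its sides from above, along the track.
- mug: Plain loose mug, 100 mm high, body 78 mm across, opening about 62 mm, inner floor 7 mm up, standing left of the stand. Origin on its underside, 17 mm from the body's axis towards the handle, which points along its -y.
- mug_mouth (a point): Centre of the mug's mouth, at the rim, 100 mm above the worktop.
- leg: Sliding leg: aluminium clamp block 40 mm long (x), 24 mm wide, z 15 to 40 mm, in the scale track. It slides along the stand's x only, from its rear stop 105 mm towards the front (-x) to the mark, 30 mm more at most. Unless held or clamped, the tablet's weight pushes it back with 2 to 5 N. Origin: middle of the block, 26 mm above the worktop; axes as the stand's.
- leg_pointer (a point): Tip of the small dark pointer at the foot of the block's right side, at the middle of the block's length: the same stand x as the lever.
- length_mark (a point): Middle of the one long dark line of the scale (16 mm long, the others 6 mm) on the board just right of the track. The leg is at the mark when pointer and line have the same x in the stand's frame. Axes as the stand's.
- lever (a joint): Cam lever's angle above level, rad: 0 fully closed (lying level, pointing out to the stand's right past the board's edge); starts raised at 0.95 to 1.2. It swings about its pin, which lies along the stand's x. It stays where left (friction 0.06 N m); over the last 0.2 rad the cam bites on the track and closing takes 0.2 to 0.4 N m, some 4 to 8 N at the grip point. Closed, it locks the leg.
- lever_grip (a point): Where to grip the lever, 55 mm from the pin: a straight bar 14 mm wide along the stand's x (pinch it across this) and 10 mm thick, running on 25 mm to its end and 45 mm towards the pin, free on both sides. Pinched so, it can turn between the fingertips while the gripper stays pointing down along the arc. Closed, this point is 35 mm above bare worktop.
- lever_pin (a point): The pin, centre of the lever's swing: 31 mm above the worktop, 2 mm right of the track's middle, at the pointer's stand x. At lever angle a the grip point lies 55 cos a - 4 sin a mm to the right (-y of the stand) and 55 sin a + 4 cos a mm above it.
- tuna_tin: Bystander: loose flat tin 87 mm across, 40 mm high, origin under its centre. Leave it where it is.
- butter: Bystander: loose wrapped block of butter 73 x 102 x 37 mm, origin under its centre. Leave it where it is.
Not all that is in view belongs to the job. What is meant by the tea_light is not turquoise, and is the smaller of those in its own colour.

How it is judged:
By the outcome, as a careful person would: the job done as asked, in the order asked, and still so for the second after the job is handed in, while the arm keeps its last pose, push and grip.
It also fails if it takes over 58 s, if anything falls off the work surface, if the arm or the gripper's body presses on something with over 40 N, if the wrist force passes 120 N, or if a joint passes its speed limit or range.

## Working session

There is one attempt and no reset: what is moved stays moved. The work goes in short steps, Python scripts to look and compute and a shell command to move; the robot and the scene stay as the last step left them, time stands still between calls to the robot, and variables do not carry over. Pictures are saved under pics/ and viewed, at most 13 in all, crops included, and the job is handed in when it is done.

```bash
ls; mkdir -p pics; cat > h.py <<'E'
import numpy as np, cv2, json
from station import ctrl, optics
from scipy.spatial.transform import Rotation as R
def ext(n, obs=None):
    p=optics.camera_params(n)
    if n!='wrist': return np.array(p['extrinsics'])
    T=np.eye(4);T[:3,:3]=R.from_rotvec(obs['tool_rot']).as_matrix();T[:3,3]=obs['tool_pos']
    return T@np.array(p['tool_from_camera'])
def ray(n,uv,E):
    p=optics.camera_params(n);K=np.array(p['mtx'])
    s=cv2.undistortPoints(np.array(uv,float).reshape(-1,1,2),K,np.array([p['k1'],0,0,0,0.]))[:,0]
    d=np.c_[s,np.ones(len(s))]@E[:3,:3].T
    return E[:3,3],d
def plane(n,uv,z,E):
    o,d=ray(n,uv,E); return o+d*((z-o[2])/d[:,2])[:,None]
def depthpts(n,uv,dep,E):
    o,d=ray(n,uv,E); uv=np.array(uv).astype(int).reshape(-1,2)
    return o+d*dep[uv[:,1],uv[:,0]][:,None]
def proj(n,P,E):
    p=optics.camera_params(n);K=np.array(p['mtx']);W=np.linalg.inv(E)
    return cv2.projectPoints(np.array(P,float).reshape(-1,1,3),cv2.Rodrigues(W[:3,:3])[0],W[:3,3],K,np.array([p['k1'],0,0,0,0.]))[0][:,0]
def grab(n,tag):
    o=ctrl.get_obs(); im,d=optics.get_image(n); E=ext(n,o)
    cv2.imwrite(f'pics/{tag}.png',im[:,:,::-1]); np.savez(f'pics/{tag}.npz',im=im,d=d,E=E); return im,d,E
E
python3 - <<'E'
from h import *
for n in('scene','top','wrist'):
    im,d,E=grab(n,n+'0'); p=optics.camera_params(n); print(n,np.round(p['mtx'],1).tolist(),p['k1'],np.round(E,3).tolist())
o=ctrl.get_obs();print(o)
E
```

```text
pics
scene [[498.3, 0.0, 320.5], [0.0, 498.3, 244.9], [0.0, 0.0, 1.0]] -0.13006027361125594 [[-0.656, -0.497, 0.569, -0.155], [-0.755, 0.429, -0.496, 0.793], [0.003, -0.755, -0.656, 0.797], [0.0, 0.0, 0.0, 1.0]]
top [[568.7, 0.0, 314.6], [0.0, 568.7, 236.8], [0.0, 0.0, 1.0]] -0.13097842477421692 [[-0.003, -0.994, 0.111, 0.339], [-1.0, 0.006, 0.029, 0.238], [-0.029, -0.111, -0.993, 1.264], [0.0, 0.0, 0.0, 1.0]]
wrist [[342.2, 0.0, 322.8], [0.0, 342.2, 240.6], [0.0, 0.0, 1.0]] -0.013768340516781871 [[0.254, -0.918, -0.306, 0.239], [-0.967, -0.241, -0.078, -0.584], [-0.002, 0.315, -0.949, 0.375], [0.0, 0.0, 0.0, 1.0]]
{'t': 0.15, 'q': array([-1.43298935e+00,  5.32015500e-02,  1.61395852e+00,  1.54036178e-05,
        1.47601039e+00, -1.18987537e-01]), 'dq': array([-0.00027179, -0.00077599, -0.00280736, -0.00070312,  0.00022744,
       -0.00028901]), 'effort': array([ 4.61481231e-04, -3.94246817e+01, -3.70721412e+01, -4.62524918e-05,
        4.72098385e-03, -1.20107904e-05]), 'tool_pos': array([ 0.15868416, -0.60402386,  0.23035971]), 'tool_rot': array([-3.11416769e+00, -4.02060144e-01, -7.63280796e-07]), 'contact_force': array([0.4541519 , 0.25871342, 0.13097573]), 'wrist_torque': array([0.00399924, 0.03367317, 0.05386315]), 'grip_force': 0.0, 'opening': 0.08539253179456198}
```

View pics/top0.png

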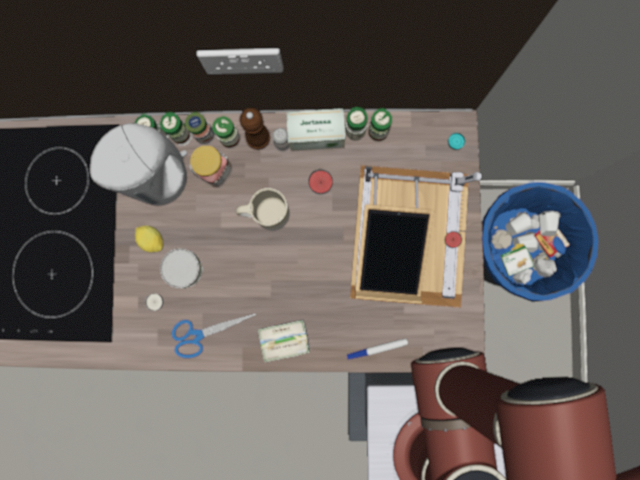

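View pics/scene0.png

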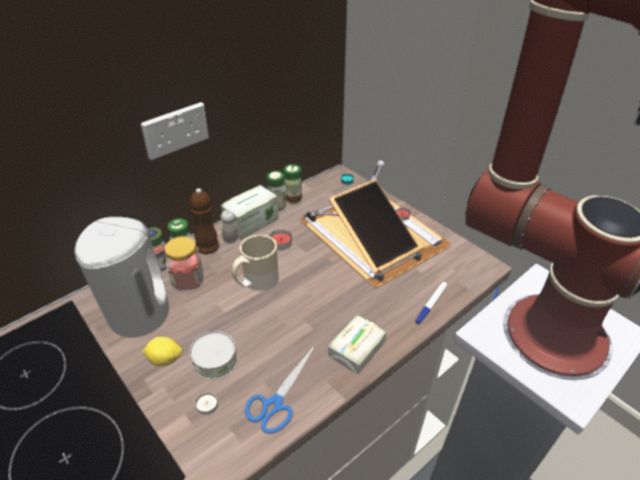

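Top view: stand at (412,235), red tea light on the scale track at (453,240), lever at about (465–478,178), mug mouth at about (270,208) with its handle pointing left. The larger red disc at (321,181) is a decoy.

```bash
python3 - <<'E'
from h import *
D=np.load('pics/top0.npz');im,d,E=D['im'],D['d'],D['E']
hsv=cv2.cvtColor(im,cv2.COLOR_RGB2HSV)
m=((hsv[...,0]<8)|(hsv[...,0]>172))&(hsv[...,1]>130)&(hsv[...,2]>70); m=m.astype(np.uint8); m[330:]=0
n,l,s,c=cv2.connectedComponentsWithStats(m)
for i in range(1,n):
    if s[i,4]>60: print('red',s[i],c[i],plane('top',[c[i]],.03,E)[0].round(4),depthpts('top',[c[i]],d,E).round(4), 'wid', plane('top',[[s[i,0],c[i][1]],[s[i,0]+s[i,2],c[i][1]],[c[i][0],s[i,1]],[c[i][0],s[i,1]+s[i,3]]],.03,E).round(4).tolist())
# mug via depth: points at z 0.09..0.105
v,u=np.mgrid[:480,:640]; P=depthpts('top',np.c_[u.ravel(),v.ravel()],d,E)
z=P[:,2]; sel=(z>.092)&(z<.106)&(u.ravel()>230)&(u.ravel()<295)&(v.ravel()>180)&(v.ravel()<235)
q=P[sel];print('mug rim',len(q),q[:,:2].min(0),q[:,:2].max(0))
qq=q[q[:,1]<q[:,1].min()+.08]; (x,y),r=cv2.minEnclosingCircle((qq[:,:2]*1000).astype(np.float32)); print(x,y,r)
# board corners
sel=(z>.005)&(z<.013)&(u.ravel()>340)&(u.ravel()<475)&(v.ravel()>160)&(v.ravel()<310)
mm=sel.reshape(480,640).astype(np.uint8)
print('board',sel.sum(),cv2.minAreaRect((P[sel][:,:2]*1000).astype(np.float32)))
# heights
sel=(z>.045)&(z<.12)&(u.ravel()>445)&(u.ravel()<485)&(v.ravel()>160)&(v.ravel()<200)
print('lever',P[sel].round(3)[:40].tolist())
a=im[155:310,340:490];A=cv2.resize(a,None,fx=5.2,fy=3.85*1,interpolation=cv2.INTER_CUBIC) if 0 else cv2.resize(a,None,fx=3.8,fy=3.8,interpolation=cv2.INTER_CUBIC)
cv2.imwrite('pics/topc.png',A[:,:,::-1])
E
```

```text
red [310 172  22  20 234] [320.72649573 182.18803419] [0.5981 0.2602 0.03  ] [[0.6035 0.2607 0.0039]] wid [[0.5983, 0.284, 0.03], [0.5979, 0.2353, 0.03], [0.6211, 0.2601, 0.03], [0.576, 0.2603, 0.03]]
red [446 233  14  14 113] [452.54867257 239.11504425] [ 0.4699 -0.0273  0.03  ] [[ 0.4709 -0.0293  0.0206]] wid [[0.47, -0.0129, 0.03], [0.4698, -0.0437, 0.03], [0.4833, -0.0277, 0.03], [0.4526, -0.0268, 0.03]]
mug rim 284 [0.49503384 0.33109013] [0.57255194 0.43084706]
533.1142578125 370.8852844238281 40.58510208129883
board 5921 ((483.409912109375, 65.9813003540039), (300.9699401855469, 332.6070861816406), 89.03263854980469)
lever [[0.604, -0.065, 0.099], [0.603, -0.066, 0.103], [0.603, -0.069, 0.101], [0.601, -0.062, 0.1], [0.601, -0.064, 0.1], [0.599, -0.064, 0.109], [0.6, -0.067, 0.107], [0.601, -0.07, 0.101], [0.601, -0.072, 0.102], [0.603, -0.06, 0.083], [0.602, -0.061, 0.089], [0.601, -0.062, 0.093], [0.599, -0.062, 0.1], [0.6, -0.065, 0.099], [0.599, -0.066, 0.1], [0.598, -0.067, 0.105], [0.598, -0.069, 0.106], [0.599, -0.072, 0.102], [0.599, -0.075, 0.1], [0.602, -0.053, 0.076], [0.602, -0.055, 0.076], [0.601, -0.056, 0.081], [0.6, -0.057, 0.087], [0.599, -0.058, 0.09], [0.6, -0.061, 0.088], [0.598, -0.061, 0.095], [0.598, -0.063, 0.098], [0.597, -0.064, 0.1], [0.597, -0.066, 0.103], [0.595, -0.066, 0.108], [0.596, -0.069, 0.106], [0.596, -0.071, 0.105], [0.597, -0.074, 0.101], [0.601, -0.048, 0.071], [0.603, -0.051, 0.065], [0.601, -0.052, 0.071], [0.6, -0.053, 0.076], [0.6, -0.055, 0.076], [0.599, -0.056, 0.083], [0.598, -0.056, 0.088]]
```

View pics/topc.png

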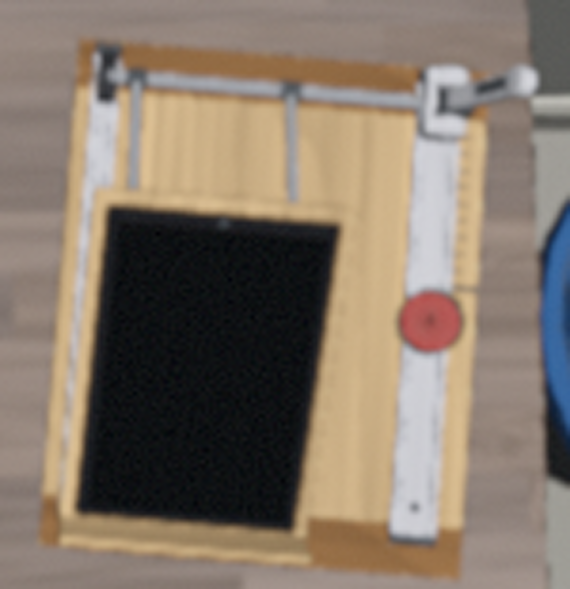

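Crop: the long line sits at about crop (467,288), just behind the tea light (430,320). The track runs from (413,540) to (443,100), with the lever end at (522,80). Next I work out the stand pose and the first move.

```bash
python3 - <<'E'
from h import *
D=np.load('pics/top0.npz');im,d,E=D['im'],D['d'],D['E']
f=lambda c,z:plane('top',[[340+c[0]/3.8-.4,155+c[1]/3.8-.4]],z,E)[0]
for n,c,z in [('trk front L',(389,538),.015),('trk front R',(437,540),.015),('trk R back',(462,140),.015),('brd FR',(460,578),.01),('brd BR',(487,112),.01),('brd FL',(42,545),.01),('brd BL',(80,42),.01),('mark',(467,288),.01),('tea',(430,320),.03),('leverend',(525,80),.1),('blk mid',(442,100),.04)]: print(n,f(c,z).round(4))
a=f((437,540),.015);b=f((462,140),.015);print('yaw trk',np.arctan2(b[1]-a[1],b[0]-a[0]))
a=f((460,578),.01);b=f((487,112),.01);print('yaw brd',np.arctan2(b[1]-a[1],b[0]-a[0]))
a=f((460,578),.01);b=f((42,545),.01);print('yaw front',np.arctan2(b[1]-a[1],b[0]-a[0])-np.pi/2)
E
```

```text
trk front L [ 0.3461 -0.0039  0.015 ]
trk front R [ 0.3447 -0.0318  0.015 ]
trk R back [ 0.5785 -0.0534  0.015 ]
brd FR [ 0.3226 -0.0458  0.01  ]
brd BR [ 0.5963 -0.0702  0.01  ]
brd FL [0.3434 0.1959 0.01  ]
brd BL [0.6396 0.1705 0.01  ]
mark [ 0.4914 -0.0545  0.01  ]
tea [ 0.4706 -0.0278  0.03  ]
leverend [ 0.5957 -0.07    0.1   ]
blk mid [ 0.5972 -0.0368  0.04  ]
yaw trk -0.09232342097064912
yaw brd -0.08890267250019127
yaw front -0.08580729455547309
```

```bash
python3 -m handwheel '[{"roll":-0.1225},{"roll":-0.1225},{"roll":-0.1225},{"roll":-0.1225},{"roll":-0.1225},{"roll":-0.1225},{"roll":-0.1225},{"roll":-0.1225},{"roll":-0.1225},{"roll":-0.1225},{"tx":37.5,"ty":16},{"tx":37.5,"ty":16}]' && python3 -m handwheel '[{"tx":37.5,"ty":16},{"tx":37.5,"ty":16},{"tx":37.5,"ty":16},{"tx":37.5,"ty":16},{"tx":37.5,"ty":16},{"tx":37.5,"ty":16},{"tx":37.5,"ty":16},{"tx":37.5,"ty":16},{"tx":37.5,"ty":16},{"tx":37.5,"ty":16},{"tx":37.5,"ty":16},{"tx":37.5,"ty":16}]' && python3 -m handwheel '[{"tx":37.5,"ty":16},{"tx":37.5,"ty":16,"tz":5},{"tz":35},{"tz":35},{},{}]' 60
python3 - <<'E'
from h import *
im,d,E=grab('wrist','w1')
E
```

```text
$[0]: bad value
```

View pics/w1.png

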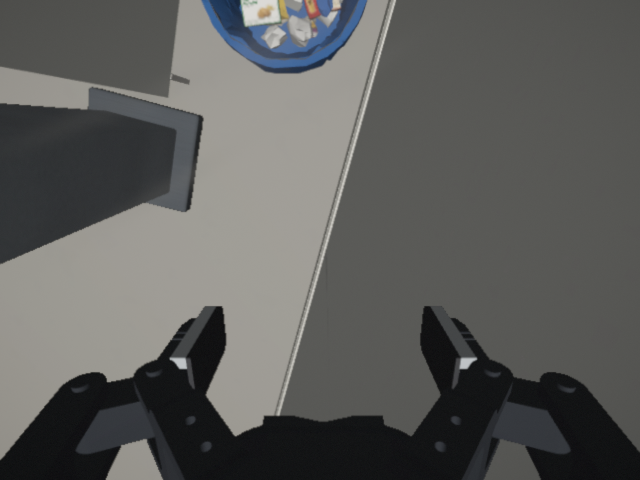

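The move was refused, so the picture only shows the floor from the start pose. I'll check the row format.

```bash
python3 -m handwheel '[{"tx":0,"ty":0,"tz":0,"roll":-0.12}]'; python3 -m handwheel '[{"roll":-0.12}]'; python3 -m handwheel '[{}]'; python3 -m handwheel --help | head -20
```

```text
t: 0.28
tool_pos: [0.1587, -0.6042, 0.2307]
tool_rot: [-3.085, -0.591, -0.0]
contact_force: [-0.0, -0.4, -0.1]
opening: 0.0857
grip_force: 0.0$[0]: bad value
$[0]: bad value
invalid input: not JSON, or not a number
```

All four keys are needed in every row, and the first roll ran. Remaining roll is about -1.104.

```bash
python3 -m handwheel '[{"tx":0,"ty":0,"tz":0,"roll":-0.1227},{"tx":0,"ty":0,"tz":0,"roll":-0.1227},{"tx":0,"ty":0,"tz":0,"roll":-0.1227},{"tx":0,"ty":0,"tz":0,"roll":-0.1227},{"tx":0,"ty":0,"tz":0,"roll":-0.1227},{"tx":0,"ty":0,"tz":0,"roll":-0.1227},{"tx":0,"ty":0,"tz":0,"roll":-0.1227},{"tx":0,"ty":0,"tz":0,"roll":-0.1227},{"tx":0,"ty":0,"tz":0,"roll":-0.1227},{"tx":37.5,"ty":16,"tz":0,"roll":0},{"tx":37.5,"ty":16,"tz":0,"roll":0},{"tx":37.5,"ty":16,"tz":0,"roll":0}]' && python3 -m handwheel '[{"tx":37.5,"ty":16,"tz":0,"roll":0},{"tx":37.5,"ty":16,"tz":0,"roll":0},{"tx":37.5,"ty":16,"tz":0,"roll":0},{"tx":37.5,"ty":16,"tz":0,"roll":0},{"tx":37.5,"ty":16,"tz":0,"roll":0},{"tx":37.5,"ty":16,"tz":0,"roll":0},{"tx":37.5,"ty":16,"tz":0,"roll":0},{"tx":37.5,"ty":16,"tz":0,"roll":0},{"tx":37.5,"ty":16,"tz":0,"roll":0},{"tx":37.5,"ty":16,"tz":0,"roll":0},{"tx":37.5,"ty":16,"tz":0,"roll":0},{"tx":37.5,"ty":16,"tz":0,"roll":0}]' && python3 -m handwheel '[{"tx":37.5,"ty":16,"tz":0,"roll":0},{"tx":0,"ty":0,"tz":35,"roll":0},{"tx":0,"ty":0,"tz":35,"roll":0},{"tx":0,"ty":0,"tz":0,"roll":0},{"tx":0,"ty":0,"tz":0,"roll":0}]' 60
python3 - <<'E'
from h import *
im,d,E=grab('wrist','w2')
E
```

```text
t: 1.28
tool_pos: [0.2167, -0.4955, 0.2305]
tool_rot: [-2.32, -2.117, -0.001]
contact_force: [0.4, -0.2, 0.0]
opening: 0.0854
grip_force: 0.0
t: 2.28
tool_pos: [0.4486, -0.0637, 0.2314]
tool_rot: [2.318, 2.119, 0.001]
contact_force: [1.5, -0.9, -0.2]
opening: 0.0857
grip_force: 0.0
t: 2.7
tool_pos: [0.4657, -0.0293, 0.1593]
tool_rot: [-2.315, -2.117, 0.005]
contact_force: [0.2, -0.4, 0.1]
opening: 0.0601
grip_force: 0.0
```

View pics/w2.png

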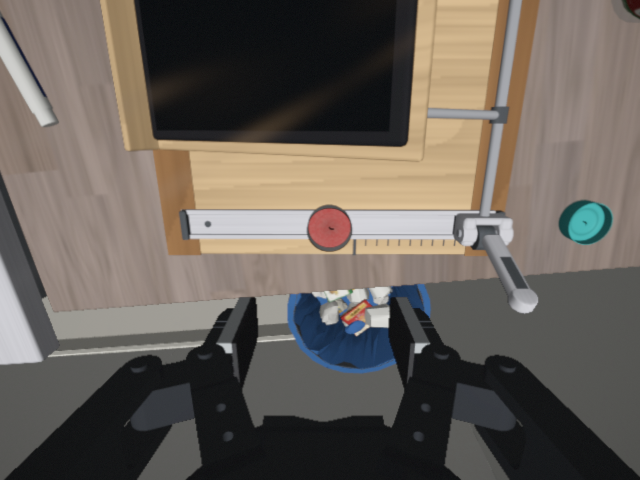

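Wrist view: tea light at (330,228), long mark line at about (354,246), clamp block at (484,230), lever tip at (524,300). All of it is visible from this pose.

```bash
cat > m.py <<'E'
from h import *
import sys
tag=sys.argv[1]
D=np.load(f'pics/{tag}.npz');im,d,E=D['im'],D['d'],D['E']
hsv=cv2.cvtColor(im,cv2.COLOR_RGB2HSV)
m=(((hsv[...,0]<8)|(hsv[...,0]>172))&(hsv[...,1]>110)&(hsv[...,2]>70)).astype(np.uint8)
c=max([c for c in cv2.findContours(m,0,2)[0] if abs(cv2.boundingRect(c)[1]-220)<40],key=cv2.contourArea)
(x,y),r=cv2.minEnclosingCircle(c);print('tea px',x,y,r,plane('wrist',[[x,y],[x+r,y],[x-r,y]],.029,E).round(4).tolist(),depthpts('wrist',[[x,y]],d,E).round(4))
# mark: darkest column segment near (354,246)
g=cv2.cvtColor(im,cv2.COLOR_RGB2GRAY).astype(float)
print(g[238:258,346:362].astype(int))
# depth-based points: board, block, lever
v,u=np.mgrid[:480,:640]; P=depthpts('wrist',np.c_[u.ravel(),v.ravel()],d,E).reshape(480,640,3)
np.set_printoptions(suppress=True)
for n,(a,b) in dict(trkF=(200,222),trkB=(440,222),board=(300,185),markL=(354,252),block=(466,226),lev1=(500,262),lev2=(512,283),tip=(524,298)).items(): print(n,P[b,a].round(4))
lip=P[...,2]; s=(lip>.012)&(lip<.018)&(v>200)&(v<245)&(u>180)&(u<455)
q=P[s][:,:2]; print('trk',s.sum()); vx=cv2.fitLine(q.astype(np.float32),cv2.DIST_L1,0,.01,.01).ravel();print(vx,np.arctan2(vx[1],vx[0]))
s=(lip>.045)&(u>450)&(u<545)&(v>215)&(v<315); q=P[s];print('lev n',s.sum(),'zmax',q[:,2].max()); c=q.mean(0);U=np.linalg.svd(q-c)[2][0];print('lev dir',U.round(3),c.round(4))
E
python3 m.py w2
```

```text
tea px 329.1833801269531 226.9036865234375 20.816938400268555 [[0.472, -0.0285, 0.029], [0.4893, -0.0301, 0.029], [0.4547, -0.027, 0.029]] [[ 0.472  -0.03    0.0238]]
[[106  93  88  94 149 192 204 203 203 203 204 206 206 205 205 205]
 [ 98  90  88 104 159 185 180 155 139 141 171 187 188 186 185 185]
 [ 91  87  92 132 172 183 173 134 101 107 157 181 184 183 182 183]
 [ 89  90 114 160 179 182 169 129  97 106 157 179 184 184 184 184]
 [ 89 101 147 175 182 181 166 127  96 108 158 180 184 184 184 184]
 [ 93 137 171 182 184 183 166 126  96 108 159 180 185 185 185 186]
 [128 167 183 185 185 183 163 122  96 109 162 182 186 186 186 186]
 [169 182 186 187 187 184 163 121  96 110 164 183 187 187 187 187]
 [185 188 188 188 188 187 165 124  97 112 167 185 188 189 189 189]
 [190 190 190 190 190 188 164 122  96 114 167 187 190 190 190 189]
 [191 191 191 191 191 189 165 122  97 114 169 188 191 191 191 191]
 [191 193 192 192 192 190 166 123  97 120 174 190 192 192 192 192]
 [193 192 193 193 193 191 165 121  97 121 175 192 193 194 193 193]
 [193 194 194 194 193 191 164 119  98 124 176 192 194 194 194 194]
 [193 193 193 193 193 190 161 116  96 124 175 192 193 193 194 193]
 [186 186 186 186 186 183 155 112  96 120 170 185 187 186 187 187]
 [152 152 152 151 150 146 122 101  97 108 136 147 149 149 147 147]
 [139 140 140 139 136 132 124 117 117 120 128 134 135 134 132 131]
 [137 138 139 137 135 131 128 126 125 126 129 132 134 133 131 130]
 [137 139 139 138 135 132 129 127 126 127 129 133 134 133 131 130]]
trkF [ 0.3593 -0.0183  0.0144]
trkB [ 0.5689 -0.037   0.014 ]
board [0.45   0.0056 0.0106]
markL [ 0.4922 -0.0584  0.0136]
block [ 0.582  -0.0348  0.0383]
lev1 [ 0.5932 -0.0526  0.0743]
lev2 [ 0.5929 -0.0604  0.0929]
tip [ 0.5948 -0.0654  0.1052]
trk 7795
[ 0.99624944 -0.08652756  0.49262592 -0.03145947] -0.08663589
lev n 1946 zmax 0.30362927643793103
lev dir [ 0.399 -0.282 -0.872] [ 0.5926 -0.0552  0.088 ]
```

Wrist and top agree on the tea light: (0.472, -0.0285) against (0.470, -0.028). The stand yaw of about -0.088 matches the tool. I'll descend onto it.

```bash
python3 -m handwheel '[{"tx":1,"ty":6,"tz":30,"roll":0},{"tx":0,"ty":0,"tz":35,"roll":0},{"tx":0,"ty":0,"tz":35,"roll":0},{"tx":0,"ty":0,"tz":25,"roll":0},{"tx":0,"ty":0,"tz":12,"roll":0},{"tx":0,"ty":0,"tz":5,"roll":0},{"tx":0,"ty":0,"tz":0,"roll":0},{"tx":0,"ty":0,"tz":0,"roll":0}]' 60 25 && python3 -m handwheel '[{"tx":0,"ty":0,"tz":0,"roll":0},{"tx":0,"ty":0,"tz":0,"roll":0},{"tx":0,"ty":0,"tz":0,"roll":0},{"tx":0,"ty":0,"tz":0,"roll":0},{"tx":0,"ty":0,"tz":0,"roll":0},{"tx":0,"ty":0,"tz":0,"roll":0}]' 30 25
```

```text
t: 3.42
tool_pos: [0.4756, -0.0302, 0.0217]
tool_rot: [2.317, 2.116, 0.004]
contact_force: [-0.4, 1.1, 0.4]
opening: 0.0602
grip_force: 0.0
t: 3.92
tool_pos: [0.4753, -0.0299, 0.0216]
tool_rot: [2.316, 2.118, 0.003]
contact_force: [-1.8, -0.3, 7.0]
opening: 0.0362
grip_force: 24.7
```

Gripped at 36 mm opening with 25 N. I'll lift clear and carry it over the tablet towards the mug.

```bash
python3 -m handwheel '[{"tx":0,"ty":0,"tz":-10,"roll":0},{"tx":0,"ty":0,"tz":-35,"roll":0},{"tx":0,"ty":0,"tz":-40,"roll":0},{"tx":0,"ty":0,"tz":-40,"roll":0},{"tx":0,"ty":0,"tz":-40,"roll":0},{"tx":0,"ty":0,"tz":-40,"roll":0},{"tx":0,"ty":0,"tz":-20,"roll":0},{"tx":25,"ty":0,"tz":0,"roll":0},{"tx":35,"ty":0,"tz":0,"roll":0},{"tx":35,"ty":3,"tz":0,"roll":0},{"tx":35,"ty":3,"tz":0,"roll":0},{"tx":35,"ty":3,"tz":0,"roll":0}]' && python3 -m handwheel '[{"tx":35,"ty":3,"tz":0,"roll":0},{"tx":35,"ty":3,"tz":0,"roll":0},{"tx":35,"ty":3,"tz":0,"roll":0},{"tx":35,"ty":3,"tz":0,"roll":0},{"tx":20,"ty":0,"tz":0,"roll":0},{"tx":0,"ty":0,"tz":0,"roll":0},{"tx":0,"ty":0,"tz":0,"roll":0}]'
python3 - <<'E'
from h import *
im,d,E=grab('wrist','w3'); grab('top','t3')
E
```

```text
t: 4.92
tool_pos: [0.4971, 0.1358, 0.2455]
tool_rot: [2.318, 2.119, 0.002]
contact_force: [0.8, 0.0, -0.3]
opening: 0.0359
grip_force: 25.3
t: 5.5
tool_pos: [0.5232, 0.2932, 0.2448]
tool_rot: [2.316, 2.122, -0.0]
contact_force: [0.1, 0.7, -0.2]
opening: 0.0359
grip_force: 25.3
```

View pics/w3.png

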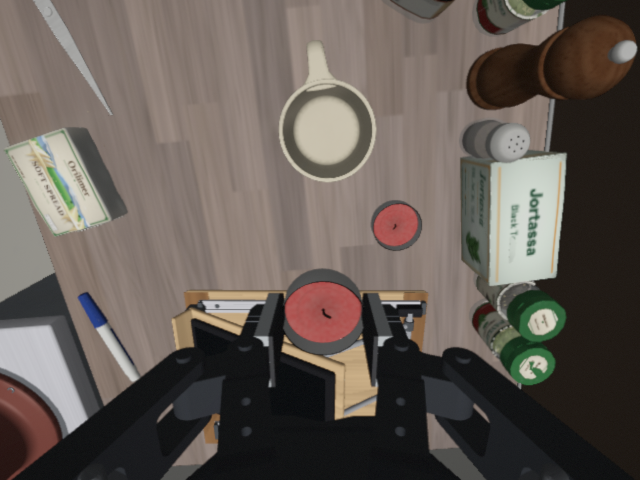

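The tea light is held squarely at (325,310). The mug rim spans about (279–376, 82–181), centred near (328,131), with the handle up at (318,60).

```bash
python3 - <<'E'
from h import *
D=np.load('pics/w3.npz');im,d,E=D['im'],D['d'],D['E']
v,u=np.mgrid[:480,:640]; P=depthpts('wrist',np.c_[u.ravel(),v.ravel()],d,E).reshape(480,640,3)
p=plane('wrist',[[327.5,131],[279,131],[376,131],[327.5,82],[327.5,181]],.1,E);print(p.round(4))
s=(P[...,2]>.094)&(P[...,2]<.106)&(u>270)&(u<385)&(v>70)&(v<190)
q=P[s];q=q[q[:,1]<q[:,1].min()+.078];(x,y),r=cv2.minEnclosingCircle((q[:,:2]*1000).astype(np.float32));print(s.sum(),x,y,r,q.min(0),q.max(0))
o=ctrl.get_obs();c=np.array([p[1:3,0].mean(),p[3:5,1].mean()])
for c in(np.r_[p[0,:2]],np.array([x,y])/1000):
  Rm=R.from_rotvec(o['tool_rot']).as_matrix();print('tool delta',(Rm.T@np.r_[c-o['tool_pos'][:2],0]*1000).round(1))
E
```

```text
[[0.5353 0.3698 0.1   ]
 [0.4964 0.3732 0.1   ]
 [0.5743 0.3664 0.1   ]
 [0.5384 0.4059 0.1   ]
 [0.532  0.3298 0.1   ]]
1827 534.0814208984375 369.07537841796875 39.90546417236328 [0.49560103 0.32925066 0.09401699] [0.57372277 0.40723618 0.10374633]
tool delta [78.8  4.9 -0. ]
tool delta [77.9  3.7 -0. ]
```

```bash
python3 -m handwheel '[{"tx":26,"ty":2,"tz":0,"roll":0},{"tx":26,"ty":2,"tz":0,"roll":0},{"tx":26,"ty":0,"tz":20,"roll":0},{"tx":0,"ty":0,"tz":35,"roll":0},{"tx":0,"ty":0,"tz":35,"roll":0},{"tx":0,"ty":0,"tz":25,"roll":0},{"tx":0,"ty":0,"tz":15,"roll":0},{"tx":0,"ty":0,"tz":6,"roll":0},{"tx":0,"ty":0,"tz":0,"roll":0},{"tx":0,"ty":0,"tz":0,"roll":0}]'; python3 -c "
from h import *
grab('scene','s4')"
```

```text
t: 6.43
tool_pos: [0.5357, 0.3697, 0.1102]
tool_rot: [2.319, 2.118, 0.004]
contact_force: [-0.2, -0.5, 0.5]
opening: 0.036
grip_force: 25.3
```

View pics/s4.png

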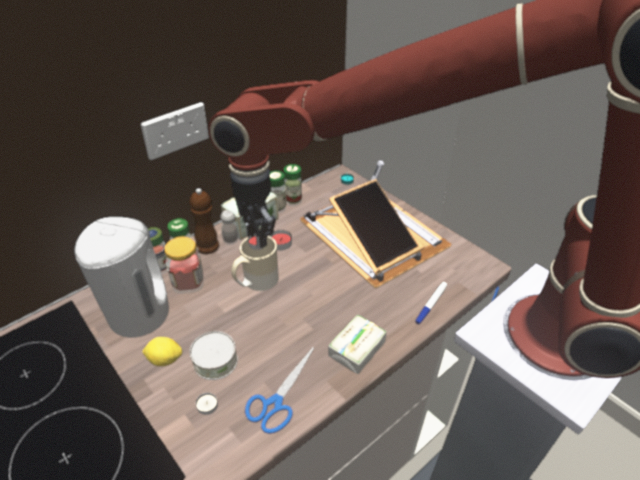

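The gripper is centred over the mug mouth at about (258,240). Releasing and rising.

```bash
python3 -m handwheel '[{"tx":0,"ty":0,"tz":0,"roll":0},{"tx":0,"ty":0,"tz":0,"roll":0},{"tx":0,"ty":0,"tz":0,"roll":0},{"tx":0,"ty":0,"tz":0,"roll":0},{"tx":0,"ty":0,"tz":-10,"roll":0},{"tx":0,"ty":0,"tz":-30,"roll":0},{"tx":0,"ty":0,"tz":-35,"roll":0},{"tx":0,"ty":0,"tz":-40,"roll":0},{"tx":-30,"ty":0,"tz":-20,"roll":0},{"tx":-38,"ty":0,"tz":0,"roll":0},{"tx":0,"ty":0,"tz":0,"roll":0},{"tx":0,"ty":0,"tz":0,"roll":0}]' 60
python3 - <<'E'
from h import *
im,d,E=grab('wrist','w5')
px=proj('wrist',[.5345,.3695,.1],E)[0];print(px)
hsv=cv2.cvtColor(im,cv2.COLOR_RGB2HSV)
m=(((hsv[...,0]<8)|(hsv[...,0]>172))&(hsv[...,1]>110)&(hsv[...,2]>50)).astype(np.uint8)
n,l,s,c=cv2.connectedComponentsWithStats(m)
for i in range(1,n):
  if s[i,4]>100: print(s[i],c[i].round(1),plane('wrist',[c[i]],.02,E).round(3),depthpts('wrist',[c[i]],d,E).round(3))
E
```

```text
t: 7.48
tool_pos: [0.5287, 0.3009, 0.2449]
tool_rot: [2.321, 2.117, 0.003]
contact_force: [-0.8, 1.6, 0.8]
opening: 0.0599
grip_force: 0.0
[319.87282385 142.26831911]
[307 120  34  36 952] [323.5 137.7] [[0.538 0.371 0.02 ]] [[0.538 0.37  0.015]]
[ 369  211   44   41 1421] [390.5 231.2] [[0.604 0.263 0.02 ]] [[0.605 0.261 0.014]]
[   0  384   53   73 1711] [ 24.8 421.6] [[0.087 0.031 0.02 ]] [[0.082 0.028 0.016]]
```

The tea light lies flat in the mug at (0.538, 0.37, z 0.015). Now above the lever; I also compute the mark from w2 and check the camera offset with the held tea light in w3.

```bash
python3 -m handwheel '[{"tx":-25,"ty":6,"tz":0,"roll":0},{"tx":-35,"ty":9,"tz":0,"roll":0},{"tx":-35,"ty":9,"tz":0,"roll":0},{"tx":-35,"ty":9,"tz":0,"roll":0},{"tx":-35,"ty":9,"tz":0,"roll":0},{"tx":-35,"ty":9,"tz":0,"roll":0},{"tx":-35,"ty":9,"tz":0,"roll":0},{"tx":-35,"ty":9,"tz":0,"roll":0},{"tx":-35,"ty":9,"tz":0,"roll":0},{"tx":-30,"ty":9,"tz":0,"roll":0},{"tx":-20,"ty":9,"tz":20,"roll":0},{"tx":0,"ty":0,"tz":15,"roll":0}]' 45 && python3 -m handwheel '[{"tx":0,"ty":0,"tz":0,"roll":0},{"tx":0,"ty":0,"tz":0,"roll":0}]'
python3 - <<'E'
from h import *
im,d,E=grab('wrist','w6')
psi=-.088; ex=np.array([np.cos(psi),np.sin(psi),0])
D=np.load('pics/w2.npz');E2=D['E'];g=cv2.cvtColor(D['im'],cv2.COLOR_RGB2GRAY).astype(float)
pts=[]
for r in range(242,253):
    w=np.clip(180-g[r,350:359],0,None); pts.append(((w*np.arange(350,359)).sum()/w.sum(),r))
p=plane('wrist',pts,.0105,E2);print('mark',p[[0,5,-1]].round(4),'s',(p@ex).mean().round(4))
D=np.load('pics/w3.npz');h=cv2.cvtColor(D['im'],cv2.COLOR_RGB2HSV)
m=(((h[...,0]<8)|(h[...,0]>172))&(h[...,1]>110)&(h[...,2]>70)).astype(np.uint8);m[:270]=0;m[:,:270]=0;m[:,380:]=0;m[350:]=0
c=max(cv2.findContours(m,0,2)[0],key=cv2.contourArea);(x,y),r=cv2.minEnclosingCircle(c)
print('tea',x,y,r, plane('wrist',[[x,y]],.2448+.008,D['E']).round(4),'tcp .5232 .2932')
E
```

```text
t: 8.53
tool_pos: [0.5938, -0.0633, 0.2081]
tool_rot: [2.321, 2.115, 0.0]
contact_force: [-0.1, 1.2, -0.8]
opening: 0.0448
grip_force: 0.0
t: 8.7
tool_pos: [0.5917, -0.0594, 0.2067]
tool_rot: [-2.316, -2.118, 0.003]
contact_force: [-0.1, -0.3, -0.4]
opening: 0.0451
grip_force: 0.0
mark [[ 0.4931 -0.05    0.0105]
 [ 0.4927 -0.0548  0.0105]
 [ 0.4922 -0.0596  0.0105]] s 0.4956
tea 322.8947448730469 308.0 38.2232666015625 [[0.5251 0.2963 0.2528]] tcp .5232 .2932
```

View pics/w6.png

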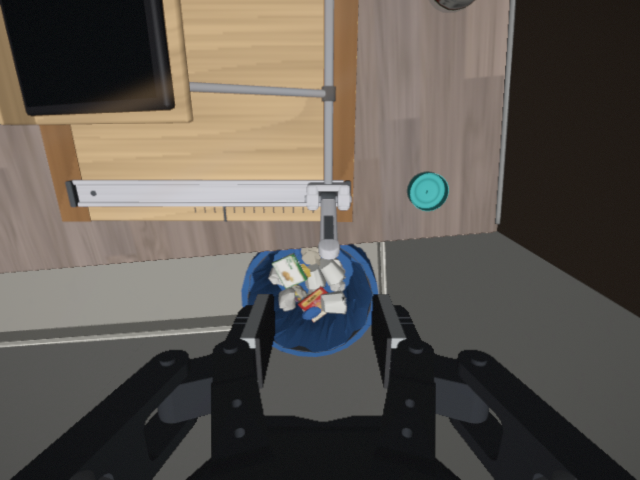

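View: lever straight below the tool's line, bar at column ~329 (rows 195–255), block at columns 307–350, long mark line at (224,213). No occlusion.

```bash
python3 - <<'E'
from h import *
D=np.load('pics/w6.npz');im,d,E=D['im'],D['d'],D['E'];g=cv2.cvtColor(im,cv2.COLOR_RGB2GRAY).astype(float)
psi=-.088; ex=np.array([np.cos(psi),np.sin(psi),0]);ey=np.array([-np.sin(psi),np.cos(psi),0])
o=ctrl.get_obs();t=o['tool_pos'];print('tcp',t.round(4),'s,n',(t@ex).round(4),(t@ey).round(4), 'yaw',2*np.arctan2(o['tool_rot'][1],o['tool_rot'][0]))
pts=[]
for r in range(209,219):
    w=np.clip(170-g[r,219:231],0,None); pts.append(((w*np.arange(219,231)).sum()/w.sum(),r))
p=plane('wrist',pts,.0105,E);print('mark px',np.mean(pts,0),'s',(p@ex).mean().round(4),'n',(p@ey).min().round(4),(p@ey).max().round(4))
v,u=np.mgrid[:480,:640]; P=depthpts('wrist',np.c_[u.ravel(),v.ravel()],d,E).reshape(480,640,3)
for r in(193,200,210,218,225,232,240,246,250):
    # lever silhouette by depth: points above .03
    z=P[r,300:360,2]; k=np.where((z>.045) if r>205 else (z>.03))[0]+300
    if len(k):
        zz=np.median(P[r,k,2]); q=plane('wrist',[[k[0]-.5,r],[k[-1]+.5,r],[(k[0]+k[-1])/2,r]],zz,E)
        print(r,k[0],k[-1],'z',zz.round(4),'s',(q@ex).round(4),'n',(q[2]@ey).round(4))
lip=P[...,2]; s=(lip>.012)&(lip<.018)&(v>175)&(v<215)&(u>80)&(u<300)
q=P[s];print('trk n',np.percentile(q@ey,[2,50,98]).round(4))
print(g[186:192,300:358].astype(int)[::3])
E
```

```text
tcp [ 0.5924 -0.0592  0.2082] s,n 0.5953 -0.0069 yaw -4.800953302747319
mark px [224.4664005 213.5      ] s 0.4949 n -0.0152 -0.0057
193 306 349 z 0.0377 s [0.5797 0.6203 0.6   ] n 0.0156
200 304 350 z 0.0414 s [0.578  0.6211 0.5996] n 0.0098
210 320 335 z 0.0626 s [0.5929 0.6067 0.5998] n 0.0054
218 320 336 z 0.0734 s [0.593  0.6073 0.6002] n 0.0011
225 320 347 z 0.0821 s [0.5931 0.616  0.6046] n -0.0025
232 320 336 z 0.0902 s [0.5932 0.6068 0.6   ] n -0.006
240 320 336 z 0.0988 s [0.5933 0.6065 0.5999] n -0.0099
246 318 339 z 0.1047 s [0.5918 0.6086 0.6002] n -0.0128
250 303 338 z 0.108 s [0.5805 0.6077 0.5941] n -0.0149
trk n [-0.0092  0.0112  0.0264]
[[200 200 200 200 200 199 187 172 177 186 189 190 190 190 191 190 188 191
  193 193 193 194 193 193 193 194 193 193 193 193 193 193 193 193 193 193
  194 193 193 191 189 189 190 190 189 190 190 183 167 126  91 106 117 113
  122 127 126 123]
 [206 205 205 205 205 203 184 186 196 203 205 205 205 206 205 202 195 192
  199 203 203 203 203 203 203 203 203 203 203 203 204 203 203 203 203 203
  204 204 200 196 198 204 206 204 205 206 205 200 193 150  98 106 119 126
  129 128 126 124]]
```

Lever s = 0.6000 and mark s = 0.4949, a difference of 105.1 mm, matching the given 105. The bar angle is about 1.17 rad and the pin and grip geometry agree. Descending above the lever, then correcting.

```bash
cat > st.py <<'E'
from h import *
psi=-.088; ex=np.array([np.cos(psi),np.sin(psi),0]);ey=np.array([-np.sin(psi),np.cos(psi),0])
o=ctrl.get_obs();t=o['tool_pos'];F=o['contact_force']
print('s %.4f n %.4f z %.4f'%(t@ex,t@ey,t[2]),'Fs %.1f Fn %.1f Fz %.1f'%(F@ex,F@ey,F[2]),'open %.4f grip %.1f t %.2f'%(o['opening'],o['grip_force'],o['t']),'M',o['wrist_torque'].round(2))
E
python3 -m handwheel '[{"tx":-1.4,"ty":3.7,"tz":20,"roll":0},{"tx":0,"ty":0,"tz":30,"roll":0},{"tx":0,"ty":0,"tz":25,"roll":0},{"tx":0,"ty":0,"tz":10,"roll":0},{"tx":0,"ty":0,"tz":0,"roll":0},{"tx":0,"ty":0,"tz":0,"roll":0},{"tx":0,"ty":0,"tz":0,"roll":0}]' 40 25 >/dev/null; python3 st.py
```

```text
s 0.6005 n -0.0090 z 0.1260 Fs -0.6 Fn 0.3 Fz 1.0 open 0.0400 grip 0.0 t 9.33 M [ 0.03 -0.02 -0.04]
```

```bash
python3 - <<'E'
from h import *
im,d,E=grab('wrist','w7');im,d=np.load('pics/w7.npz')['im'],d
o=ctrl.get_obs();t=o['tool_pos']
psi=-.088; ex=np.array([np.cos(psi),np.sin(psi),0]);ey=np.array([-np.sin(psi),np.cos(psi),0])
print(t@ex,t@ey,t[2])
v,u=np.mgrid[:480,:640]; P=depthpts('wrist',np.c_[u.ravel(),v.ravel()],d,E).reshape(480,640,3)
S=P@ex;N=P@ey;Z=P[...,2]
for a in(.05,.06,.07,.08,.09,.1):
    m=(abs(Z-a)<.003)&(abs(S-.6)<.02)&(N<.02)&(N>-.03)
    if m.sum(): print(a,m.sum(),'s',np.percentile(S[m],[1,50,99]).round(4),'n',np.median(N[m]).round(4),'u',u[m].min(),u[m].max(),v[m].min(),v[m].max())
E
```

```text
0.6005967315006155 -0.009181576362656775 0.1261369158483046
0.05 118 s [0.5932 0.5999 0.6066] n 0.0111 u 309 329 219 228
0.06 152 s [0.5935 0.6006 0.607 ] n 0.0068 u 309 330 228 240
0.07 154 s [0.5931 0.6    0.6068] n 0.0026 u 308 330 239 252
0.08 179 s [0.5934 0.6    0.6066] n -0.0017 u 308 330 251 263
0.09 208 s [0.5931 0.6001 0.607 ] n -0.006 u 307 331 265 278
0.1 278 s [0.5918 0.6001 0.6083] n -0.0108 u 304 334 278 305
```

View pics/w7.png

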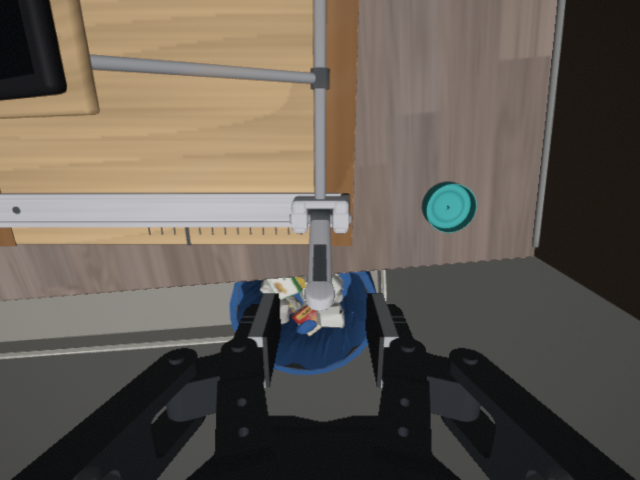

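The lever bar at column 319.5 sits about 2 mm to the left of the jaw centre (inner finger edges 281 and 366). Correct, descend and grip.

```bash
python3 -m handwheel '[{"tx":1,"ty":-2,"tz":10,"roll":0},{"tx":0,"ty":0,"tz":20,"roll":0},{"tx":0,"ty":0,"tz":18,"roll":0},{"tx":0,"ty":0,"tz":10,"roll":0},{"tx":0,"ty":0,"tz":4,"roll":0},{"tx":0,"ty":0,"tz":0,"roll":0},{"tx":0,"ty":0,"tz":0,"roll":0}]' 40 25 >/dev/null; python3 st.py; python3 -m handwheel '[{"tx":0,"ty":0,"tz":0,"roll":0},{"tx":0,"ty":0,"tz":0,"roll":0},{"tx":0,"ty":0,"tz":0,"roll":0},{"tx":0,"ty":0,"tz":0,"roll":0},{"tx":0,"ty":0,"tz":0,"roll":0},{"tx":0,"ty":0,"tz":0,"roll":0},{"tx":0,"ty":0,"tz":0,"roll":0}]' 5 25 >/dev/null; python3 st.py
```

```text
s 0.5975 n -0.0083 z 0.0620 Fs 0.8 Fn 0.4 Fz 0.4 open 0.0403 grip 0.0 t 9.97 M [0.   0.01 0.01]
s 0.5984 n -0.0085 z 0.0627 Fs 5.1 Fn 0.1 Fz 4.0 open 0.0156 grip 24.5 t 10.55 M [-0.22 -0.68  0.02]
```

Gripped: opening 15.6 mm. The lever's s of 0.5984 by touch agrees with the camera value after its 1.6 mm bias, so the target TCP s at the mark is 0.4933. Firm up the grip and pull.

```bash
python3 -m handwheel '[{"tx":0,"ty":0,"tz":0,"roll":0},{"tx":0,"ty":0,"tz":0,"roll":0},{"tx":0,"ty":0,"tz":0,"roll":0},{"tx":0,"ty":-3,"tz":0,"roll":0},{"tx":0,"ty":-5,"tz":0,"roll":0},{"tx":0,"ty":-6,"tz":0,"roll":0},{"tx":0,"ty":-6,"tz":0,"roll":0},{"tx":0,"ty":0,"tz":0,"roll":0}]' 5 60 >/dev/null; python3 st.py
```

```text
s 0.5773 n -0.0087 z 0.0625 Fs 3.3 Fn -1.8 Fz 4.2 open 0.0139 grip 58.5 t 11.22 M [-0.27 -0.59  0.  ]
```

```bash
python3 -m handwheel '[{"tx":0,"ty":-6,"tz":0,"roll":0},{"tx":0,"ty":-8,"tz":0,"roll":0},{"tx":0,"ty":-8,"tz":0,"roll":0},{"tx":0,"ty":-8,"tz":0,"roll":0},{"tx":0,"ty":-8,"tz":0,"roll":0},{"tx":0,"ty":-8,"tz":0,"roll":0},{"tx":0,"ty":-8,"tz":0,"roll":0},{"tx":0,"ty":-8,"tz":0,"roll":0},{"tx":0,"ty":-8,"tz":0,"roll":0},{"tx":0,"ty":-6,"tz":0,"roll":0},{"tx":0,"ty":0,"tz":0,"roll":0},{"tx":0,"ty":0,"tz":0,"roll":0}]' >/dev/null; python3 st.py
python3 - <<'E'
from h import *
im,d,E=grab('wrist','w8');np.save('pics/w8d.npy',d)
o=ctrl.get_obs();t=o['tool_pos'];print(t, proj('wrist',[.4927,-.0548,.0105],E))
psi=-.088; ex=np.array([np.cos(psi),np.sin(psi),0]);ey=np.array([-np.sin(psi),np.cos(psi),0])
v,u=np.mgrid[:480,:640]; P=depthpts('wrist',np.c_[u.ravel(),v.ravel()],d,E).reshape(480,640,3)
S=P@ex-t@ex;N=P@ey;Z=P[...,2]
m=(abs(Z-.039)<.004)&(abs(S)<.03)&(abs(N-.0115)<.008);print('block',m.sum(),np.percentile(S[m],[.5,50,99.5]).round(4),u[m].min(),u[m].max())
E
```

```text
s 0.5009 n -0.0087 z 0.0624 Fs 1.8 Fn -1.5 Fz 7.9 open 0.0140 grip 58.7 t 12.22 M [-0.38 -0.16  0.07]
[ 0.49833885 -0.0526824   0.06238264] [[311.61565987 267.77557463]]
block 1698 [-0.0197  0.0016  0.0226] 282 363
```

View pics/w8.png

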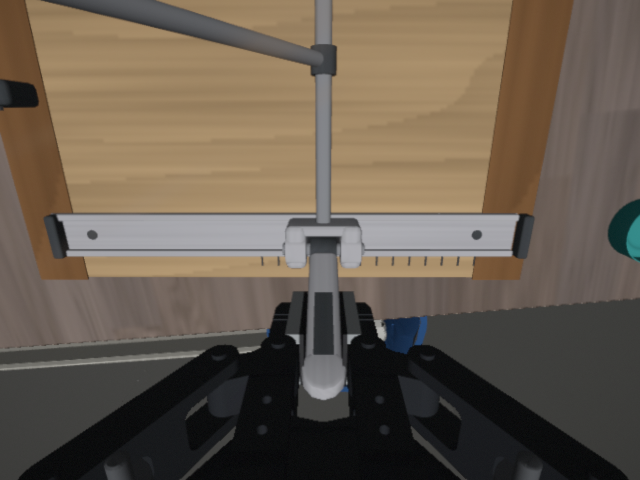

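View: leg gripped and clear of everything, bar/block centred at column ~322.7. Short ticks show at 262, 278, 377…458 (row 261), so the hidden long line lies near 311. I'll fit the ticks by subpixel.

```bash
cat > tick.py <<'E'
import sys
from h import *
from scipy.signal import find_peaks
tag,r0,r1=sys.argv[1],int(sys.argv[2]),int(sys.argv[3])
D=np.load(f'pics/{tag}.npz');im,d,E=D['im'],D['d'],D['E'];g=cv2.cvtColor(im,cv2.COLOR_RGB2GRAY).astype(float)
p=g[r0:r1].mean(0);b=-(p-cv2.medianBlur(p.astype(np.float32).reshape(1,-1),5).ravel()) if 0 else cv2.GaussianBlur(p.reshape(1,-1),(0,0),6).ravel()-p
k=find_peaks(b,height=12)[0];k=k[(k>80)&(k<500)]
c=[(np.clip(b[i-3:i+4],0,None)*np.arange(i-3,i+4)).sum()/np.clip(b[i-3:i+4],0,None).sum() for i in k]
q=plane('wrist',[[x,(r0+r1-1)/2] for x in c],.0105,E)
psi=-.088; ex=np.array([np.cos(psi),np.sin(psi),0]);ey=np.array([-np.sin(psi),np.cos(psi),0])
t=ctrl.get_obs()['tool_pos']@ex
for x,y,n in zip(c,q@ex,q@ey): print(round(x,2),round(y,5),round(n,4))
E
echo w6; python3 tick.py w6 208 213; echo w8; python3 tick.py w8 258 265
```

```text
w6
86.28 0.35254 -0.0065
194.87 0.46487 -0.0067
204.53 0.47479 -0.0068
214.32 0.48483 -0.0068
224.16 0.4949 -0.0068
233.93 0.5049 -0.0068
243.77 0.51497 -0.0068
253.64 0.52505 -0.0068
263.44 0.53506 -0.0068
273.19 0.54502 -0.0068
282.99 0.55502 -0.0069
292.87 0.5651 -0.0069
302.75 0.57516 -0.0069
321.59 0.59436 -0.0069
336.42 0.60947 -0.0069
350.76 0.62407 -0.0069
350.97 0.62428 -0.0069
430.58 0.70544 -0.0069
w8
82.4 0.3534 -0.0065
261.9 0.465 -0.0067
278.25 0.47509 -0.0067
307.69 0.49324 -0.0068
309.0 0.49405 -0.0068
335.52 0.5104 -0.0068
338.63 0.51233 -0.0068
361.04 0.52615 -0.0068
376.08 0.53543 -0.0069
392.43 0.54553 -0.0069
408.78 0.55564 -0.0069
424.99 0.56568 -0.0069
441.23 0.57574 -0.007
457.49 0.58584 -0.007
474.44 0.59638 -0.007
```

Tick fit: mark at 0.4952 (camera), leg at 0.5023 (camera), so 7.1–7.2 mm to go; the TCP count says 7.6. Moving 7.2.

```bash
python3 -m handwheel '[{"tx":0,"ty":-3.2,"tz":0,"roll":0},{"tx":0,"ty":-3,"tz":0,"roll":0},{"tx":0,"ty":-1,"tz":0,"roll":0},{"tx":0,"ty":0,"tz":0,"roll":0},{"tx":0,"ty":0,"tz":0,"roll":0},{"tx":0,"ty":0,"tz":0,"roll":0}]' >/dev/null; python3 st.py
cat > chk.py <<'E'
import sys
from h import *
tag=sys.argv[1];im,d,E=grab('wrist',tag)
t=ctrl.get_obs()['tool_pos']
psi=-.088; ex=np.array([np.cos(psi),np.sin(psi),0]);ey=np.array([-np.sin(psi),np.cos(psi),0])
v,u=np.mgrid[:480,:640]; P=depthpts('wrist',np.c_[u.ravel(),v.ravel()],d,E).reshape(480,640,3)
S=P@ex;N=P@ey;Z=P[...,2]
m=(abs(Z-.039)<.004)&(abs(S-t@ex)<.03)&(abs(N-.0115)<.008);a=np.percentile(S[m],[.5,99.5]);print('tcp s',(t@ex).round(4),'block s',a.round(4),a.mean().round(4),'cols',u[m].min(),u[m].max())
for n in(-.0055,-.007): print(n,'row',proj('wrist',.495*ex+n*ey+[0,0,.0105],E)[0].round(1))
E
python3 chk.py w9; python3 tick.py w9 258 265
```

```text
s 0.4940 n -0.0087 z 0.0624 Fs 1.8 Fn -2.0 Fz 7.9 open 0.0142 grip 58.7 t 12.77 M [-0.38 -0.1   0.07]
tcp s 0.494 block s [0.4742 0.5165] 0.4953 cols 282 363
-0.0055 row [321.8 259.1]
-0.007 row [321.8 261.4]
93.37 0.35332 -0.0065
273.2 0.46502 -0.0067
306.65 0.48564 -0.0067
310.07 0.48775 -0.0067
337.3 0.50455 -0.0068
338.14 0.50507 -0.0068
371.13 0.52542 -0.0068
387.49 0.53552 -0.0069
403.8 0.5456 -0.0069
420.05 0.55566 -0.0069
436.29 0.56572 -0.0069
452.61 0.57585 -0.007
468.81 0.58592 -0.007
485.75 0.59646 -0.007
```

Aligned: the mark's column from the ticks is 322.2 and the block centre's is 322.5. Now swing the lever down its arc (radius about 54 mm, from 1.15 rad), in stages.

```bash
python3 -m handwheel '[{"tx":-4.8,"ty":0,"tz":2,"roll":0},{"tx":-4.6,"ty":0,"tz":2.4,"roll":0},{"tx":-4.3,"ty":0,"tz":2.9,"roll":0},{"tx":-4,"ty":0,"tz":3.3,"roll":0},{"tx":-3.7,"ty":0,"tz":3.6,"roll":0},{"tx":-3.3,"ty":0,"tz":4,"roll":0},{"tx":0,"ty":0,"tz":0,"roll":0},{"tx":0,"ty":0,"tz":0,"roll":0}]' >/dev/null; python3 st.py;python3 chk.py w10; python3 - <<'E'
from h import *
D=np.load('pics/w10.npz');E=D['E']
g=cv2.cvtColor(D['im'],cv2.COLOR_RGB2GRAY)
E
python3 tick.py w10 240 246
```

```text
s 0.4933 n -0.0324 z 0.0429 Fs 2.2 Fn 1.4 Fz 4.5 open 0.0135 grip 63.5 t 13.48 M [ 0.41 -0.44  0.02]
tcp s 0.4932 block s [0.4736 0.5159] 0.4948 cols 275 370
-0.0055 row [323.  231.7]
-0.007 row [323.  234.3]
307.69 0.48662 -0.0117
338.16 0.50325 -0.0117
```

```bash
python3 tick.py w10 230 237; python3 -m handwheel '[{"tx":-2.9,"ty":0.2,"tz":4.3,"roll":0},{"tx":-2.5,"ty":0.2,"tz":4.5,"roll":0},{"tx":-2.1,"ty":0,"tz":4.7,"roll":0},{"tx":-1.6,"ty":0,"tz":4.9,"roll":0},{"tx":0,"ty":0,"tz":0,"roll":0},{"tx":0,"ty":0,"tz":0,"roll":0}]' >/dev/null; python3 st.py;python3 chk.py w11
```

```text
267.53 0.46499 -0.0062
305.25 0.48539 -0.0062
306.29 0.48595 -0.0062
338.24 0.50322 -0.0063
342.3 0.50542 -0.0063
379.36 0.52546 -0.0063
398.03 0.53556 -0.0063
416.63 0.54564 -0.0064
435.14 0.55568 -0.0064
453.82 0.56583 -0.0064
472.31 0.57589 -0.0064
490.85 0.58599 -0.0064
s 0.4941 n -0.0416 z 0.0249 Fs 1.8 Fn 0.7 Fz 5.6 open 0.0130 grip 59.2 t 14.03 M [ 0.52 -0.32  0.09]
tcp s 0.4941 block s [0.4748 0.5168] 0.4958 cols 268 377
-0.0055 row [321.3 224.1]
-0.007 row [321.3 227.1]
```

```bash
python3 -m handwheel '[{"tx":-0.3,"ty":-0.4,"tz":1.5,"roll":0},{"tx":-0.3,"ty":0,"tz":2.5,"roll":0},{"tx":-0.3,"ty":0,"tz":2.5,"roll":0},{"tx":0,"ty":0,"tz":0,"roll":0},{"tx":0,"ty":0,"tz":0,"roll":0}]' >/dev/null; python3 st.py;python3 chk.py w12; python3 tick.py w12 220 227
```

```text
s 0.4941 n -0.0426 z 0.0189 Fs 2.2 Fn 1.1 Fz 5.9 open 0.0129 grip 58.3 t 14.50 M [ 0.56 -0.27  0.09]
tcp s 0.4941 block s [0.4746 0.5169] 0.4958 cols 266 380
-0.0055 row [321.3 225.6]
-0.007 row [321.3 228.7]
256.35 0.46497 -0.0042
299.79 0.48507 -0.0043
307.82 0.48878 -0.0043
339.11 0.50325 -0.0043
344.87 0.50592 -0.0043
345.86 0.50638 -0.0043
387.11 0.52547 -0.0043
408.9 0.53557 -0.0044
430.57 0.54563 -0.0044
452.21 0.55569 -0.0044
473.94 0.56582 -0.0044
495.54 0.57591 -0.0044
```

```bash
python3 -m handwheel '[{"tx":0,"ty":-0.5,"tz":0.5,"roll":0},{"tx":0,"ty":0,"tz":1.5,"roll":0},{"tx":0,"ty":0,"tz":1.5,"roll":0},{"tx":0,"ty":0,"tz":1,"roll":0},{"tx":0,"ty":0,"tz":0,"roll":0},{"tx":0,"ty":0,"tz":0,"roll":0}]' >/dev/null; python3 st.py;python3 -m handwheel '[{"tx":0,"ty":0,"tz":1,"roll":0},{"tx":0,"ty":0,"tz":1,"roll":0},{"tx":0,"ty":0,"tz":0,"roll":0},{"tx":0,"ty":0,"tz":0,"roll":0}]' >/dev/null; python3 st.py;python3 chk.py w13; python3 tick.py w13 220 227
```

```text
s 0.4943 n -0.0431 z 0.0151 Fs 2.0 Fn -0.9 Fz 9.5 open 0.0124 grip 58.2 t 15.05 M [ 0.37 -0.35 -0.05]
s 0.4944 n -0.0432 z 0.0131 Fs 3.1 Fn -0.5 Fz 9.0 open 0.0129 grip 58.3 t 15.38 M [ 0.36 -0.31 -0.01]
tcp s 0.4944 block s [0.4751 0.517 ] 0.496 cols 263 383
-0.0055 row [320.5 227.9]
-0.007 row [320.5 231.1]
253.06 0.46502 -0.0031
298.56 0.48526 -0.0032
306.88 0.48896 -0.0032
340.04 0.50372 -0.0033
347.66 0.50711 -0.0033
388.8 0.52545 -0.0033
411.3 0.53549 -0.0033
433.89 0.54559 -0.0034
456.35 0.55566 -0.0034
478.84 0.56577 -0.0034
```

```bash
cat > lev.py <<'E'
import sys
from h import *
D=np.load(f'pics/{sys.argv[1]}.npz');d,E=D['d'],D['E'];t=ctrl.get_obs()['tool_pos']
psi=-.088; ex=np.array([np.cos(psi),np.sin(psi),0]);ey=np.array([-np.sin(psi),np.cos(psi),0])
v,u=np.mgrid[:480,:640]; P=depthpts('wrist',np.c_[u.ravel(),v.ravel()],d,E).reshape(480,640,3)
S=P@ex-t@ex-.0015;N=P@ey;Z=P[...,2]
for n in np.arange(-.08,.004,.006):
    m=(abs(S)<.004)&(abs(N-n)<.002)&(Z>.02)&(Z<.12)
    if m.sum()>3: print('n %.3f z %.4f (%d)'%(n,np.median(Z[m]),m.sum()))
E
python3 lev.py w13
python3 -m handwheel '[{"tx":0,"ty":-0.8,"tz":1,"roll":0},{"tx":0,"ty":0,"tz":1,"roll":0},{"tx":0,"ty":0,"tz":0,"roll":0},{"tx":0,"ty":0,"tz":0,"roll":0},{"tx":0,"ty":0,"tz":0,"roll":0}]' >/dev/null; python3 st.py;python3 chk.py w14;python3 lev.py w14
```

```text
n -0.062 z 0.0596 (224)
n -0.056 z 0.0581 (231)
n -0.050 z 0.0571 (235)
n -0.044 z 0.0556 (252)
n -0.038 z 0.0541 (251)
n -0.032 z 0.0980 (2266)
n -0.026 z 0.0511 (273)
n -0.020 z 0.0492 (262)
n -0.014 z 0.0478 (262)
n -0.008 z 0.0463 (270)
n -0.002 z 0.0446 (321)
s 0.4938 n -0.0431 z 0.0112 Fs 1.7 Fn -0.8 Fz 8.5 open 0.0127 grip 58.3 t 15.85 M [ 0.35 -0.49 -0.11]
tcp s 0.4937 block s [0.4742 0.5162] 0.4952 cols 262 383
-0.0055 row [321.9 229.2]
-0.007 row [321.9 232.4]
n -0.062 z 0.0571 (219)
n -0.056 z 0.0559 (219)
n -0.050 z 0.0550 (246)
n -0.044 z 0.0539 (246)
n -0.038 z 0.0525 (253)
n -0.032 z 0.0961 (2254)
n -0.026 z 0.0499 (273)
n -0.020 z 0.0482 (267)
n -0.014 z 0.0469 (272)
n -0.008 z 0.0456 (265)
n -0.002 z 0.0441 (339)
```

```bash
for w in w8 w9 w10 w11 w12; do echo $w; python3 lev.py $w | awk 'NR%2==0'; done
```

```text
w8
n -0.014 z 0.1050 (312)
n -0.002 z 0.0832 (323)
w9
n -0.014 z 0.1059 (468)
n -0.002 z 0.0814 (373)
w10
n -0.038 z 0.0875 (364)
n -0.026 z 0.0775 (318)
n -0.014 z 0.0666 (268)
n -0.002 z 0.0552 (243)
w11
n -0.050 z 0.0699 (277)
n -0.038 z 0.0649 (281)
n -0.026 z 0.0595 (265)
n -0.014 z 0.0534 (259)
n -0.002 z 0.0479 (262)
w12
n -0.056 z 0.0650 (261)
n -0.044 z 0.0612 (269)
n -0.032 z 0.1035 (2339)
n -0.020 z 0.0524 (261)
n -0.008 z 0.0483 (254)
```

View pics/w14.png

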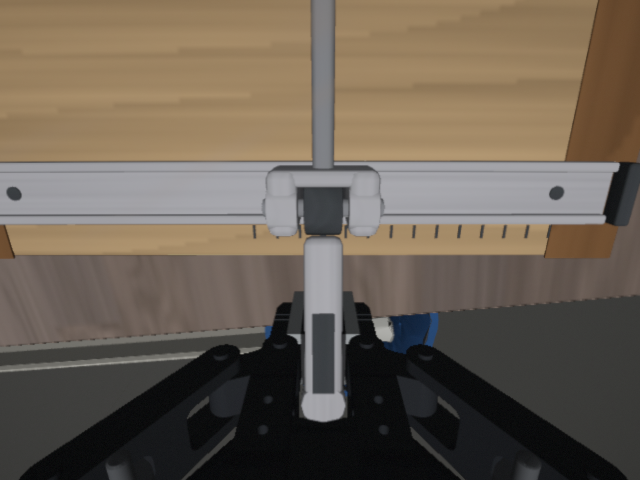

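The history shows the bar slid up about 17 mm within the pads during the first, mostly sideways part of the swing. The lever is still at about 0.2 rad. I'll slacken to 18 mm, so the fingers still cage the leg, raise 19 mm, and pinch harder.

```bash
python3 -m handwheel '[{"tx":0,"ty":0,"tz":0,"roll":0},{"tx":0,"ty":0,"tz":0,"roll":0},{"tx":0,"ty":0,"tz":-5,"roll":0},{"tx":0,"ty":0,"tz":-7,"roll":0},{"tx":0,"ty":0,"tz":-5,"roll":0},{"tx":0,"ty":0,"tz":-2,"roll":0},{"tx":0,"ty":0,"tz":0,"roll":0}]' 18 60 >/dev/null; python3 st.py; python3 chk.py w15; python3 lev.py w15; python3 -m handwheel '[{"tx":0,"ty":0,"tz":0,"roll":0},{"tx":0,"ty":0,"tz":0,"roll":0},{"tx":0,"ty":0,"tz":0,"roll":0},{"tx":0,"ty":0,"tz":0,"roll":0},{"tx":0,"ty":0,"tz":0,"roll":0}]' 5 110 >/dev/null; python3 st.py; python3 chk.py w16; python3 lev.py w16;python3 tick.py w16 220 227
```

```text
s 0.4927 n -0.0428 z 0.0295 Fs 1.5 Fn 0.1 Fz 0.6 open 0.0179 grip 0.6 t 16.48 M [ 0.04 -0.13 -0.01]
tcp s 0.4927 block s [0.4753 0.5172] 0.4963 cols 274 381
-0.0055 row [324.1 219.3]
-0.007 row [324.1 222.3]
n -0.068 z 0.0585 (9)
n -0.062 z 0.0584 (170)
n -0.056 z 0.0570 (176)
n -0.050 z 0.0560 (189)
n -0.044 z 0.0546 (184)
n -0.038 z 0.0532 (188)
n -0.032 z 0.1133 (1961)
n -0.026 z 0.0502 (200)
n -0.020 z 0.0485 (200)
n -0.014 z 0.0473 (200)
n -0.008 z 0.0458 (201)
n -0.002 z 0.0441 (241)
s 0.4929 n -0.0430 z 0.0292 Fs 1.8 Fn -0.6 Fz 4.2 open 0.0117 grip 107.3 t 16.95 M [-0.03 -0.35 -0.  ]
tcp s 0.4929 block s [0.4735 0.5155] 0.4945 cols 269 376
-0.0055 row [323.7 219.1]
-0.007 row [323.7 222.1]
n -0.068 z 0.0579 (14)
n -0.062 z 0.0575 (176)
n -0.056 z 0.0562 (167)
n -0.050 z 0.0555 (184)
n -0.044 z 0.0542 (192)
n -0.038 z 0.0528 (183)
n -0.032 z 0.1131 (1984)
n -0.026 z 0.0501 (205)
n -0.020 z 0.0484 (213)
n -0.014 z 0.0470 (199)
n -0.008 z 0.0458 (208)
n -0.002 z 0.0442 (251)
262.89 0.46498 -0.0074
283.25 0.47504 -0.0074
303.62 0.48509 -0.0074
311.69 0.48907 -0.0075
334.89 0.50052 -0.0075
344.67 0.50535 -0.0075
365.06 0.51542 -0.0075
385.35 0.52544 -0.0075
405.84 0.53558 -0.0076
426.1 0.54562 -0.0076
446.47 0.55573 -0.0076
466.83 0.56585 -0.0076
487.01 0.57591 -0.0076
```

Regripped, with the bar 20 mm above the TCP. The leg is 0.7 mm past the mark: correct it, then press down.

```bash
python3 -m handwheel '[{"tx":0,"ty":0.7,"tz":0,"roll":0},{"tx":-0.4,"ty":0,"tz":1.5,"roll":0},{"tx":-0.4,"ty":0,"tz":2,"roll":0},{"tx":-0.4,"ty":0,"tz":2,"roll":0},{"tx":-0.4,"ty":0,"tz":2,"roll":0},{"tx":0,"ty":0,"tz":2,"roll":0},{"tx":0,"ty":0,"tz":0,"roll":0},{"tx":0,"ty":0,"tz":0,"roll":0}]' >/dev/null; python3 st.py; python3 chk.py w17; python3 lev.py w17;python3 tick.py w17 220 227
```

```text
s 0.4969 n -0.0445 z 0.0232 Fs -0.0 Fn -0.2 Fz 17.6 open 0.0119 grip 109.3 t 17.67 M [ 1.01 -0.32 -0.01]
tcp s 0.497 block s [0.4773 0.5193] 0.4983 cols 266 378
-0.0055 row [314.9 219.3]
-0.007 row [314.9 222.4]
n -0.068 z 0.0500 (90)
n -0.062 z 0.0497 (158)
n -0.056 z 0.0493 (155)
n -0.050 z 0.0489 (164)
n -0.044 z 0.0482 (167)
n -0.038 z 0.0476 (191)
n -0.032 z 0.1076 (800)
n -0.026 z 0.0458 (214)
n -0.020 z 0.0451 (205)
n -0.014 z 0.0443 (208)
n -0.008 z 0.0436 (207)
n -0.002 z 0.0423 (307)
251.64 0.46493 -0.0071
272.97 0.47506 -0.0072
294.42 0.48525 -0.0073
314.09 0.49459 -0.0073
336.13 0.50507 -0.0074
357.67 0.51532 -0.0074
378.98 0.52549 -0.0075
400.07 0.53556 -0.0075
421.1 0.54563 -0.0076
442.07 0.5557 -0.0076
463.06 0.5658 -0.0077
484.04 0.57593 -0.0077
```

The downward load deflects the arm about 3 mm backward. Pull it back to the mark before closing further.

```bash
python3 -m handwheel '[{"tx":0,"ty":-1.5,"tz":-0.5,"roll":0},{"tx":0,"ty":-1.5,"tz":0,"roll":0},{"tx":0,"ty":-0.5,"tz":0,"roll":0},{"tx":0,"ty":0,"tz":0,"roll":0},{"tx":0,"ty":0,"tz":0,"roll":0}]' >/dev/null; python3 st.py; python3 chk.py w18; python3 lev.py w18|awk 'NR%4==2';python3 -c "
from h import *
print(R.from_rotvec(ctrl.get_obs()['tool_rot']).as_matrix().round(4))"
```

```text
s 0.4941 n -0.0444 z 0.0237 Fs 3.8 Fn 1.2 Fz 16.0 open 0.0117 grip 109.2 t 18.13 M [ 0.99 -0.74 -0.04]
tcp s 0.4941 block s [0.4745 0.5166] 0.4955 cols 267 378
-0.0055 row [320.9 219.1]
-0.007 row [320.9 222.1]
n -0.062 z 0.0505 (171)
n -0.038 z 0.0480 (198)
n -0.014 z 0.0447 (208)
[[ 9.090e-02  9.958e-01  9.400e-03]
 [ 9.959e-01 -9.090e-02 -0.000e+00]
 [ 8.000e-04  9.400e-03 -1.000e+00]]
```

```bash
python3 -m handwheel '[{"tx":0,"ty":-0.4,"tz":1,"roll":0},{"tx":0,"ty":-0.3,"tz":1.5,"roll":0},{"tx":0,"ty":-0.3,"tz":1.5,"roll":0},{"tx":0,"ty":0,"tz":0,"roll":0},{"tx":0,"ty":0,"tz":0,"roll":0}]' >/dev/null; python3 st.py; python3 chk.py w19; python3 lev.py w19|awk 'NR%4==2'
```

```text
s 0.4933 n -0.0450 z 0.0202 Fs 1.1 Fn -1.4 Fz 17.7 open 0.0118 grip 110.8 t 18.60 M [ 0.91 -0.61  0.11]
tcp s 0.4933 block s [0.4738 0.5158] 0.4948 cols 266 380
-0.0055 row [322.6 219.8]
-0.007 row [322.6 222.9]
n -0.062 z 0.0464 (156)
n -0.038 z 0.0455 (224)
n -0.014 z 0.0432 (209)
```

```bash
python3 -m handwheel '[{"tx":0,"ty":0.2,"tz":1,"roll":0},{"tx":0,"ty":0,"tz":1.5,"roll":0},{"tx":0,"ty":0,"tz":1.5,"roll":0},{"tx":0,"ty":0,"tz":0,"roll":0},{"tx":0,"ty":0,"tz":0,"roll":0}]' >/dev/null; python3 st.py; python3 chk.py w20; python3 lev.py w20
```

```text
s 0.4928 n -0.0463 z 0.0151 Fs 2.3 Fn -6.6 Fz 11.7 open 0.0118 grip 117.4 t 19.07 M [-0.35 -0.68 -0.01]
tcp s 0.4927 block s [0.4732 0.5152] 0.4942 cols 263 382
-0.0055 row [324. 220.]
-0.007 row [324.  223.2]
n -0.068 z 0.0418 (125)
n -0.062 z 0.0420 (150)
n -0.056 z 0.0423 (144)
n -0.050 z 0.0422 (169)
n -0.044 z 0.0423 (174)
n -0.038 z 0.0954 (886)
n -0.032 z 0.0423 (191)
n -0.026 z 0.0418 (211)
n -0.020 z 0.0418 (206)
n -0.014 z 0.0418 (214)
n -0.008 z 0.0418 (220)
n -0.002 z 0.0404 (357)
```

```bash
python3 tick.py w20 220 227; python3 -m handwheel '[{"tx":0,"ty":0.4,"tz":1,"roll":0},{"tx":0,"ty":0.4,"tz":1,"roll":0},{"tx":0,"ty":0,"tz":0,"roll":0},{"tx":0,"ty":0,"tz":0,"roll":0}]' >/dev/null; python3 st.py; python3 chk.py w21; python3 lev.py w21; python3 tick.py w21 220 227
```

```text
257.31 0.46497 -0.0068
302.16 0.48515 -0.0068
318.72 0.49261 -0.0069
326.51 0.49612 -0.0069
347.15 0.50542 -0.0069
369.37 0.51546 -0.007
391.55 0.52549 -0.007
413.91 0.53563 -0.0071
436.04 0.5457 -0.0071
458.18 0.55579 -0.0072
480.28 0.56591 -0.0072
s 0.4946 n -0.0463 z 0.0146 Fs -0.4 Fn -5.5 Fz 20.0 open 0.0114 grip 118.3 t 19.45 M [-0.06 -0.36  0.05]
tcp s 0.4946 block s [0.4751 0.5169] 0.496 cols 263 382
-0.0055 row [319.8 220.3]
-0.007 row [319.9 223.5]
n -0.068 z 0.0413 (129)
n -0.062 z 0.0414 (142)
n -0.056 z 0.0419 (155)
n -0.050 z 0.0419 (168)
n -0.044 z 0.0419 (180)
n -0.038 z 0.0952 (885)
n -0.032 z 0.0420 (194)
n -0.026 z 0.0416 (207)
n -0.020 z 0.0416 (206)
n -0.014 z 0.0416 (207)
n -0.008 z 0.0416 (233)
n -0.002 z 0.0402 (373)
252.82 0.46495 -0.0066
297.78 0.48509 -0.0067
318.07 0.4942 -0.0068
326.99 0.49821 -0.0068
342.93 0.50537 -0.0068
387.58 0.52549 -0.0069
409.99 0.53562 -0.007
432.2 0.54569 -0.007
454.4 0.55578 -0.0071
476.57 0.5659 -0.0071
498.61 0.576 -0.0071
```

```bash
python3 -m handwheel '[{"tx":0,"ty":-0.5,"tz":0,"roll":0},{"tx":0,"ty":-0.4,"tz":0,"roll":0},{"tx":0,"ty":0,"tz":0,"roll":0},{"tx":0,"ty":0,"tz":0,"roll":0},{"tx":0,"ty":0,"tz":0,"roll":0},{"tx":0,"ty":0,"tz":0,"roll":0}]' >/dev/null; python3 st.py; python3 chk.py w22; python3 lev.py w22|awk 'NR%4==2'
```

```text
s 0.4945 n -0.0463 z 0.0147 Fs 3.8 Fn -5.4 Fz 18.3 open 0.0116 grip 118.0 t 20.00 M [-0.06 -0.75 -0.06]
tcp s 0.4945 block s [0.4748 0.5169] 0.4959 cols 263 382
-0.0055 row [320.1 220.2]
-0.007 row [320.2 223.5]
n -0.062 z 0.0415 (156)
n -0.038 z 0.0958 (932)
n -0.014 z 0.0416 (217)
```

```bash
python3 -m handwheel '[{"tx":0,"ty":-0.8,"tz":0,"roll":0},{"tx":0,"ty":-0.7,"tz":0,"roll":0},{"tx":0,"ty":0,"tz":0,"roll":0},{"tx":0,"ty":0,"tz":0,"roll":0},{"tx":0,"ty":0,"tz":0,"roll":0}]' >/dev/null; python3 st.py; python3 chk.py w23
```

```text
s 0.4927 n -0.0463 z 0.0147 Fs 2.9 Fn -4.6 Fz 18.3 open 0.0119 grip 118.2 t 20.47 M [-0.04 -0.7  -0.02]
tcp s 0.4927 block s [0.4732 0.5151] 0.4941 cols 263 382
-0.0055 row [324.  220.2]
-0.007 row [324.  223.4]
```

```bash
python3 -m handwheel '[{"tx":0,"ty":0.4,"tz":1,"roll":0},{"tx":0,"ty":0.4,"tz":0.5,"roll":0},{"tx":0,"ty":0,"tz":0,"roll":0},{"tx":0,"ty":0,"tz":0,"roll":0},{"tx":0,"ty":0,"tz":0,"roll":0}]' >/dev/null; python3 st.py; python3 chk.py w24; python3 lev.py w24; python3 tick.py w24 220 227 | sed -n 2,6p
```

```text
s 0.4936 n -0.0464 z 0.0143 Fs -1.6 Fn -3.9 Fz 26.7 open 0.0117 grip 119.3 t 20.93 M [ 0.18  0.01 -0.  ]
tcp s 0.4936 block s [0.4738 0.516 ] 0.4949 cols 262 382
-0.0055 row [322.1 220.3]
-0.007 row [322.1 223.6]
n -0.068 z 0.0410 (126)
n -0.062 z 0.0412 (156)
n -0.056 z 0.0416 (150)
n -0.050 z 0.0418 (171)
n -0.044 z 0.0417 (173)
n -0.038 z 0.0955 (1000)
n -0.032 z 0.0418 (191)
n -0.026 z 0.0414 (209)
n -0.020 z 0.0415 (201)
n -0.014 z 0.0415 (222)
n -0.008 z 0.0416 (228)
n -0.002 z 0.0402 (372)
300.13 0.48516 -0.0067
318.08 0.4932 -0.0067
318.99 0.49361 -0.0067
325.16 0.49638 -0.0068
326.83 0.49712 -0.0068
```

Within 0.3 mm of the mark, lever level and on its stop. Hold half a second, check that nothing drifts, then hand in.

```bash
python3 -m handwheel '[{"tx":0,"ty":0,"tz":0,"roll":0},{"tx":0,"ty":0,"tz":0,"roll":0},{"tx":0,"ty":0,"tz":0,"roll":0},{"tx":0,"ty":0,"tz":0,"roll":0},{"tx":0,"ty":0,"tz":0,"roll":0},{"tx":0,"ty":0,"tz":0,"roll":0}]' >/dev/null; python3 st.py; python3 chk.py w25 | head -1; python3 - <<'E'
from h import *
im,d,E=grab('scene','s25')
D=np.load('pics/s4.npz')
df=(np.abs(im.astype(int)-D['im']).max(2)>40)
print('mug px',proj('scene',[.5345,.3695,.1],E)[0],'change near tins/butter/mug',df[290:400,180:400].sum(),df[255:290,235:285].sum())
E
```

```text
s 0.4936 n -0.0463 z 0.0143 Fs -2.1 Fn -5.0 Fz 26.1 open 0.0117 grip 119.3 t 21.48 M [0.18 0.09 0.05]
tcp s 0.4936 block s [0.4739 0.5159] 0.4949 cols 262 382
mug px [257.38022679 245.96083415] change near tins/butter/mug 0 0
```

```bash
python3 -c "
from station import ctrl
print(ctrl.finish_job())"
```

```text
the job is handed in; nothing more can be done
None
```

The job is handed in at 21.5 s, with no verdict shown: the tea light is in the mug and the gripper still holds the lever, closed onto its stop with the pointer about 0.3 mm from the long line, but the lever passed through about 0.12 rad roughly 3 mm behind the mark before I pulled it back, and once closed the leg still shifted up to 1.1 mm either way while I centred it.

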